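# Unlatch and open the slide case

### The arm

A 6-joint arm with a two-finger parallel gripper is mounted at the origin on the work surface. World frame = base frame: x ahead of the robot, y to its left, z up, the work surface at z = 0. Lengths are in mm, angles in degrees, forces in N, time in s.
With the tool pointing down it reaches from about 350 to 850 mm from the base axis. Payload 8.1 kg.
Tool frame: the origin (TCP) lies midway between the tips of the shut fingers; the grasp point (between the pads) lies 19 mm behind it; z points along the fingers, y is the direction in which the jaws open and shut (so a half turn about z gives the same grasp; the last joint's range is limited). The gripper opens to 85 mm and grips with 20 to 120 N. Pads are 22 mm wide; open, the fingers measure 114 mm over their backs; the gripper's body (76 mm by 85 mm) begins 54 mm behind the grasp point. The pads swing forward as they close: fully open they stand 13 mm farther back than shut.
Start: joints at [-74.164, 7.471, 85.268, -0, 87.261, -4.893], TCP at [212.395, -561.154, 231.292] pointing down, gripper open.
Joint ranges: [-169.43, 169.43], [-51.17, 129.36], [1.28, 143.12], [-76.62, 256.62], [0, 156.53], [-152.29, 152.29]. Speed limits (degrees/s): [136.94, 136.94, 159.86, 180, 180, 180].

### API

Orientations are given as [roll, pitch, yaw] about the fixed x, y, z axes, in that order (R = Rz(yaw) Ry(pitch) Rx(roll)).
In Python, from bench import telemetry, snapshot, camera_params, job gives the robot as it stands. The module is installed in compiled form; this text tells all that it offers.
- The arm moves only by the shell command python3 -m jog 'ROWS' [FORCE]. ROWS is JSON, a list that holds one entry, the list of rows, each a list of 7 numbers: the shift along the tool's x, y, z in units of 50 mm (1.0 is 50 mm), then the turn, a rotation vector about the tool's x, y, z in units of 2 pi rad (1.0 is 2 pi rad), then the opening, from 0 (shut) to 1 (fully open). In form: [[[dx, dy, dz, rx, ry, rz, claw], ...]]. A call has 1 to 12 rows; each row shifts and turns the commanded pose from where the row before left it, along the tool's axes as they then stand; what a row does not reach is not made up. A row lasts 1/8 s, in which the tool goes at most 62.5 mm and 10.7 degrees, less where a joint would pass 70% of its speed; a pose out of reach is approached as far as the arm can. A call with a number of a shift or a turn outside -1 to 1 is refused whole. A call with a gripper value outside its range is refused whole. The fingers move at their own pace and stop on an object; FORCE is the grip in N (left out, the last holds). Time passes only in rows, so rows that do not move let the fingers close. It gives the time, the measured TCP pose, the force and the opening at its end, in the units of the state.
- telemetry.sense(): the state, without advancing time (a new reading comes with each control period).
- snapshot(name): name is "scene" or "top"; returns (picture, depth): 420x560x3 uint8, red, green, blue; 420x560 float32, mm along the optical axis (not along the pixel's ray), 0 where there is no reading.
- camera_params(name): a dict with "K" (3x3 intrinsics, pixels), "extrinsics" (4x4, takes a point from camera to world coordinates). Camera axes: x right, y down, z forward; pixel columns grow to the right and rows downward; lengths in mm; the calibration is good to about 2 mm. A picture is of the moment at which its call begins. camera_params takes no time and is no camera call.
- job.hand_in(): hands the job in, once; it reports no verdict.
The state is a dict: "time": time; "joint_pos": joint angles; "qd": joint speeds; "joint_efforts": joint torques, N m; "tool_pos": TCP position; "tcp_rot": TCP orientation; "ft_force": force on the tool from outside, world axes, zero at the start; "wrist_torque": the same for the moment, N m; "finger_gap": finger opening in mm.
Only numpy, scipy, OpenCV 4.12 (cv2) and the standard library are available. Lean on these libraries where they do the work, as an engineer would, in place of code of your own. Each camera call takes 0.05 s, during which the arm holds its last target. There are 200 camera calls.

### The job

Open the green slide case: gently lift the red paddle on its front, without forcing it, until the hidden pawl lets go and the lid pops ajar, then ease the paddle back down to rest rather than letting it snap. Then swing the lid by its black knob until it stands fully upright or leans back, let go, and leave the paddle down and the things around the case where they are.

Things in the scene. Friction and masses are not known exactly. Their poses are not given: they have to be found in the camera images.
- case: Dark green case fixed to the bench, 160 mm deep (x) x 240 wide (y) x 110 high without its lid. Origin: centre of its underside; x points from its latch side (front) to its hinge side (back), z up. A black latch housing (100 mm wide, 36 deep, 26 to 100 mm above the bench) is on the middle of its front; the housing's front is 116 mm before the origin
- paddle: Red paddle sticking out of the housing to the front: blade 30 mm wide, 7 thick, ending in a grip roll 36 mm long (along the case's y), 18 mm thick. Origin on its pivot, which runs along the case's y, 95 mm before the case's origin, 80 mm above the bench. Pinched on the roll's ends (tool down, fingers closing along the case's y, grip 15 to 20 N) it turns between the pads
- handle_grip (a point): Centre of the paddle's grip roll, 65 mm from the pivot, 64 mm above the bench when the paddle is at rest
- paddle_angle (a joint): Paddle angle (rad): 0 at rest, grows as the roll is lifted. Behind it is an unseen free play, different each time: the roll lifts with 1 to 2 N until, at 0.01 to 0.33 rad, it takes up the sprung pawl (then 6 to 10 N); 0.2 rad later the pawl frees the lid, and only 0.04 rad beyond is a hard stop. Rubbing of pinching pads adds about 3 N at the wrist. Snaps back if let go raised
- lid_angle (a joint): Opening angle of the lid (rad): 0 shut, about 0.1 once popped ajar by its kick spring, 1.57 upright, 1.75 at its stop. Hinge with friction: it stays where it is left; lifting it takes about 4 to 6 N at the knob. While the pawl holds it, it cannot be opened
- lid_hinge (a point): Middle of the lid's hinge axis, which runs along the case's y on its back rim, 80 mm behind the case's origin and 110 mm above the bench
- lid: Lid: dark green panel 164 x 246 x 12 mm. Origin on its hinge axis, on its underside; shut, its axes are the case's: it reaches 165 mm to the front (-x), z points out of its top. A black knob, 18 mm (x) x 26 wide (y) x 34 high, stands on its top 135 mm from the hinge.
- knob_grip (a point): Grip point in the lid's black knob, 22 mm above the knob's foot, 135 mm from the hinge along the lid and 34 mm above the hinge's level when shut. Pinched on its sides along the case's y with the tool down (grip about 20 N), it turns between the pads as the lid swings
- counter: Green cell counter, 110 x 200 x 60 mm, loose on the bench. Origin: centre of its underside
- jar: Amber jar, 56 mm in diameter, 85 mm high, loose. Origin: centre of its underside
- pencup: Black pen cup, 60 mm in diameter, 85 mm high (pens to 127 mm), loose. Origin: centre of its underside
- blade_angle (a joint): Bend of the springy red plastic blade (rad): 0 unloaded, grows with the upward pull on the roll by 0.0022 rad per N. The blade cracks at 0.03 rad: a pull of about 13 N, felt at the wrist as about 16 N when the roll is pinched

How it is judged:
By the outcome, as a careful person would: the job done as asked, in the order asked, and still so for the second after the job is handed in, with the robot touching nothing.
It also fails if it takes over 72 s, if anything falls off the work surface, if the arm or the gripper's body presses on something with over 40 N, if the wrist force passes 120 N, or if a joint passes its speed limit or range.

## Working session

There is one attempt and no reset: what is moved stays moved. The work goes in short steps, Python scripts to look and compute and a shell command to move; the robot and the scene stay as the last step left them, time stands still between calls to the robot, and variables do not carry over. Pictures are saved under pics/ and viewed, about 8 in all and at most 12, crops included, and the job is handed in when it is done.

```bash
mkdir -p pics; python3 - <<'E'
from bench import telemetry,snapshot,camera_params
import cv2,numpy as np
print(telemetry.sense())
for n in("scene","top"):
    p,d=snapshot(n); cv2.imwrite(f"pics/{n}0.png",p[:,:,::-1]); np.savez(f"{n}0.npz",p=p,d=d)
    c=camera_params(n);print(n,np.array(c["K"]).round(1).tolist(),np.array(c["extrinsics"]).round(3).tolist())
E
```

```text
{'time': 0.0, 'joint_pos': array([-7.41658110e+01,  7.51485001e+00,  8.53301467e+01, -5.27531542e-04,
        8.72613078e+01, -4.89198504e+00]), 'qd': array([-0.040849  ,  0.00992757,  0.02262912, -0.10061332,  0.06170828,
        0.01315283]), 'joint_efforts': array([ 8.79366962e-04, -5.69396281e+01, -5.00546765e+01, -3.58782481e-04,
        1.47577445e-02, -4.00031837e-06]), 'tool_pos': array([ 212.21782442, -560.6237905 ,  230.23880845]), 'tcp_rot': array([-1.79894038e+02, -8.54042126e-03,  2.07261919e+01]), 'ft_force': array([-1.2393666 , -0.69213824, -0.00840675]), 'wrist_torque': array([-0.0109192 ,  0.03160183,  0.02377454]), 'finger_gap': 85.28051165765181}
scene [[434.0, 0.0, 278.8], [0.0, 434.0, 210.6], [0.0, 0.0, 1.0]] [[0.853, 0.435, -0.289, 891.115], [0.522, -0.704, 0.481, -493.516], [0.005, -0.561, -0.828, 941.75], [0.0, 0.0, 0.0, 1.0]]
top [[388.0, 0.0, 273.8], [0.0, 388.0, 204.2], [0.0, 0.0, 1.0]] [[0.022, -0.986, 0.163, 438.881], [-1.0, -0.024, -0.009, 9.92], [0.012, -0.163, -0.987, 1050.067], [0.0, 0.0, 0.0, 1.0]]
```

View pics/top0.png

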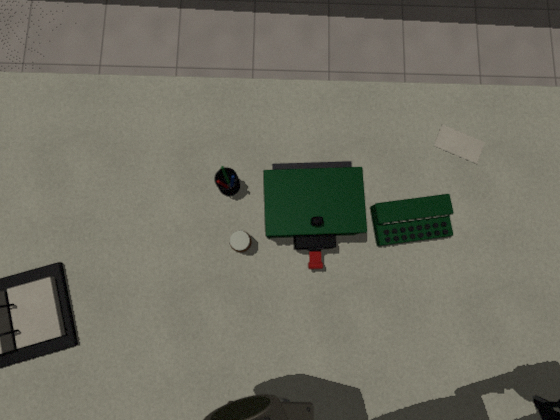

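View pics/scene0.png

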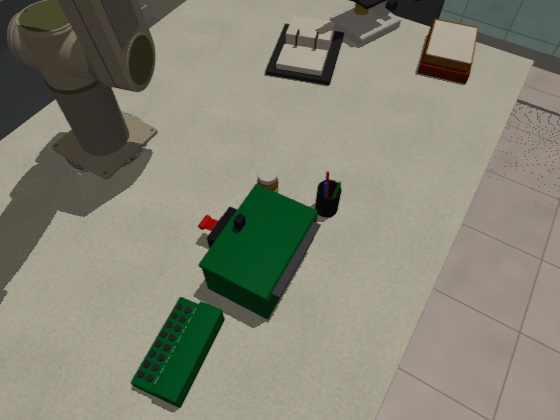

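Top view: the lid spans columns 264–366 and rows 168–237. The knob is near (317,221), the red roll near (315,262), the jar at (240,240), the pen cup at (227,181) and the counter at (412,220). The scene view agrees with this layout. Next I measure.

```bash
cat > h.py <<'E'
import numpy as np,cv2
from bench import camera_params,snapshot,telemetry
def plane(n,u,v,z):
    c=camera_params(n);K=np.array(c["K"]);T=np.array(c["extrinsics"])
    r=T[:3,:3]@np.linalg.inv(K)@[u,v,1];o=T[:3,3];return o+r*(z-o[2])/r[2]
def cloud(n,d):
    c=camera_params(n);K=np.array(c["K"]);T=np.array(c["extrinsics"])
    v,u=np.mgrid[:d.shape[0],:d.shape[1]]
    P=np.stack([(u-K[0,2])/K[0,0]*d,(v-K[1,2])/K[1,1]*d,d],-1)
    return P@T[:3,:3].T+T[:3,3]
E
python3 - <<'E'
from h import *
D={}
for n in("top","scene"):
    f=np.load(n+"0.npz");p,d=f["p"].astype(int),f["d"];P=cloud(n,d);D[n]=(p,P)
    ok=d>0
    R,G,B=p[...,0],p[...,1],p[...,2]
    red=(R>90)&(G<60)&(B<60)&ok&(P[...,2]>20)&(P[...,2]<110)&(P[...,0]>350)&(P[...,0]<900)
    num,l,s,c=cv2.connectedComponentsWithStats(red.astype(np.uint8))
    for i in range(1,num):
        if s[i,4]>15:
            q=P[l==i];print(n,"red",s[i],c[i].round(1),np.median(q,0).round(1),q.min(0).round(),q.max(0).round())
    lid=(abs(P[...,2]-122)<8)&(P[...,0]>400)&(P[...,0]<800)&(abs(P[...,1]+80)<250)&ok&(G>R+20)
    num,l,s,c=cv2.connectedComponentsWithStats(lid.astype(np.uint8));i=1+s[1:,4].argmax()
    q=P[l==i];print(n,"lid z",np.median(q[:,2]))
    r=cv2.minAreaRect(q[:,:2].astype(np.float32));print(r,cv2.boxPoints(r).round(1).tolist())
    kn=(P[...,2]>140)&(P[...,2]<175)&ok&(np.hypot(P[...,0]-r[0][0],P[...,1]-r[0][1])<95)
    print("knob",kn.sum(),P[kn].mean(0),P[kn].min(0),P[kn].max(0))
    ob=(P[...,2]>70)&(P[...,2]<100)&ok&(P[...,1]>0)&(P[...,1]<220)&(P[...,0]>350)&(P[...,0]<750)
    num,l,s,c=cv2.connectedComponentsWithStats(ob.astype(np.uint8))
    for i in range(1,num):
        if s[i,4]>30: q=P[l==i];print(n,"tall",c[i],q.mean(0).round(),q.min(0).round(),q.max(0).round())
    ob=(P[...,2]>40)&(P[...,2]<75)&ok&(P[...,1]<-160)&(P[...,1]>-450)&(P[...,0]>350)&(P[...,0]<750)
    q=P[ob]; print("counter",q.min(0).round(),q.max(0).round())
E
```

```text
top red [308 252  15  16 191] [314.9 259.7] [ 461.9 -104.5   72.8] [ 444. -122.   67.] [482. -87.  79.]
top lid z 123.21884817976229
((603.9447631835938, -96.5243148803711), (163.53366088867188, 243.441650390625), 3.3798820972442627) [[515.0999755859375, 20.200000762939453], [529.5, -222.89999389648438], [692.7000122070312, -213.1999969482422], [678.4000244140625, 29.799999237060547]]
knob 92 [550.84089437 -97.85967686 156.00653147] [ 542.68297315 -111.02396141  142.72506298] [559.43450244 -85.41672789 160.40391998]
top tall [225.74482759 178.84827586] [662. 126.  82.] [632.  97.  70.] [690. 155.  98.]
top tall [239.04472843 240.42811502] [505.  86.  85.] [482.  62.  71.] [529. 111.  90.]
counter [ 516. -450.   40.] [ 641. -161.   65.]
scene red [198 215  20  15 166] [207.7 222.7] [ 460.4 -108.1   72.4] [ 445. -127.   63.] [494. -90.  99.]
scene lid z 123.57012514599523
((604.4924926757812, -96.78955078125), (164.25755310058594, 247.75607299804688), 3.5567541122436523) [[514.7999877929688, 21.799999237060547], [530.2000122070312, -225.5], [694.0999755859375, -215.3000030517578], [678.7999877929688, 31.899999618530273]]
knob 122 [ 554.87094883 -102.97349396  154.01058165] [ 544.07873808 -114.17661936  141.48483881] [562.27254165 -87.58058815 160.61793236]
scene tall [266.71380471 175.13804714] [509.  81.  84.] [482.  59.  70.] [532. 107.  90.]
scene tall [328.39534884 191.04651163] [664. 120.  81.] [633.  92.  70.] [692. 155. 100.]
counter [ 514. -450.   40.] [ 694. -175.   75.]
```

```bash
python3 -m jog '[[[0,0,0,0,0,0.024,1],[0,0,0,0,0,0.024,1],[0.53,-0.88,0,0,0,0,1],[0.53,-0.88,0,0,0,0,1],[0.53,-0.88,0,0,0,0,1],[0.53,-0.88,0,0,0,0,1],[0.53,-0.88,0,0,0,0,1],[0.53,-0.88,0,0,0,0,1],[0.53,-0.88,0,0,0,0,1],[0.53,-0.88,0,0,0,0,1],[0.53,-0.88,0,0,0,0,1],[0.53,-0.88,0,0,0,0,1]]]' 20
```

```text
time: 1.6
tool_pos: [450.8, -104.4, 231.0]
tcp_rot: [-180.0, 0.0, 3.4]
ft_force: [0.4, -0.6, 0.1]
finger_gap: 85.4
```

```bash
python3 -m jog '[[[-0.03,0.03,0.75,0,0,0,1],[0,0,0.75,0,0,0,1],[0,0,0.75,0,0,0,0.8],[0,0,0.7,0,0,0,0.7],[0,0,0.5,0,0,0,0.6],[0,0,0.28,0,0,0,0.55],[0,0,0,0,0,0,0.55],[0,0,0,0,0,0,0.55]]]' 20
python3 - <<'E'
from h import *
a,_=snapshot("top");b,_=snapshot("scene")
a=cv2.resize(a[210:300,255:375],None,fx=4,fy=4);b=cv2.resize(b[160:280,150:270],(360,360))
cv2.imwrite("pics/g1.png",np.hstack([a[:360],b])[:,:,::-1])
E
```

```text
time: 2.6
tool_pos: [449.9, -107.9, 45.9]
tcp_rot: [180.0, -0.1, 3.5]
ft_force: [0.6, -0.6, -0.3]
finger_gap: 46.8
```

View pics/g1.png

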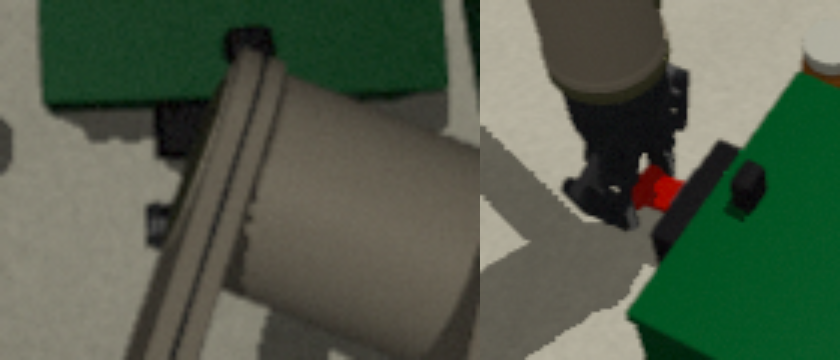

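The picture shows the fingers straddling the red roll, which is at about (660,190) in the right crop. I'll close them.

```bash
python3 -m jog '[[[0,-0.04,0.02,0,0,0,0.5],[0,0,0,0,0,0,0.4],[0,0,0,0,0,0,0.3],[0,0,0,0,0,0,0.2],[0,0,0,0,0,0,0.2],[0,0,0,0,0,0,0.2]]]' 20
```

```text
time: 3.45
tool_pos: [449.4, -105.6, 44.1]
tcp_rot: [180.0, -0.1, 3.4]
ft_force: [2.2, 2.2, 3.6]
finger_gap: 35.3
```

```bash
python3 -m jog '[[[-0.006,0,-0.026,0,0,0,0.2],[-0.006,0,-0.026,0,0,0,0.2],[0,0,0,0,0,0,0.2]]]'; python3 -m jog '[[[-0.005,0,-0.026,0,0,0,0.2],[-0.005,0,-0.026,0,0,0,0.2],[0,0,0,0,0,0,0.2]]]'
```

```text
time: 3.82
tool_pos: [448.7, -105.7, 46.3]
tcp_rot: [180.0, -0.1, 3.4]
ft_force: [6.2, 0.8, -2.7]
finger_gap: 35.4
time: 4.2
tool_pos: [448.0, -105.7, 48.7]
tcp_rot: [180.0, -0.0, 3.4]
ft_force: [6.5, 0.6, -3.8]
finger_gap: 35.8
```

```bash
python3 -m jog '[[[0.01,0,-0.025,0,0,0,0.2],[0.01,0,-0.025,0,0,0,0.2],[0,0,0,0,0,0,0.2]]]'; python3 -m jog '[[[0,0,-0.025,0,0,0,0.2],[0,0,-0.025,0,0,0,0.2],[0,0,0,0,0,0,0.2]]]'
```

```text
time: 4.58
tool_pos: [447.7, -105.6, 50.7]
tcp_rot: [-180.0, 0.1, 3.4]
ft_force: [-1.3, -1.6, -4.7]
finger_gap: 35.7
time: 4.95
tool_pos: [447.6, -105.5, 53.4]
tcp_rot: [-180.0, 0.1, 3.4]
ft_force: [-3.7, -2.6, -4.7]
finger_gap: 35.3
```

```bash
python3 -m jog '[[[-0.005,0,-0.025,0,0,0,0.2],[-0.005,0,-0.025,0,0,0,0.2],[0,0,0,0,0,0,0.2]]]'; python3 -m jog '[[[0,0,-0.025,0,0,0,0.2],[0,0,-0.025,0,0,0,0.2],[0,0,0,0,0,0,0.2]]]'
```

```text
time: 5.32
tool_pos: [447.7, -105.5, 56.0]
tcp_rot: [-180.0, 0.1, 3.4]
ft_force: [-3.8, -1.9, -9.9]
finger_gap: 35.8
time: 5.7
tool_pos: [447.8, -105.5, 58.8]
tcp_rot: [-180.0, 0.1, 3.5]
ft_force: [-5.3, -1.6, -10.5]
finger_gap: 35.5
```

```bash
python3 -m jog '[[[-0.005,0,-0.025,0,0,0,0.2],[-0.005,0,-0.025,0,0,0,0.2],[0,0,0,0,0,0,0.2]]]'; python3 -m jog '[[[0,0,-0.025,0,0,0,0.2],[0,0,-0.025,0,0,0,0.2],[0,0,0,0,0,0,0.2]]]'
cat > lid.py <<'E'
from h import *
n="scene";p,d=snapshot(n);p=p.astype(int);P=cloud(n,d)
# lid angle from plane fit of green top points
ex=np.array([np.cos(np.radians(3.45)),np.sin(np.radians(3.45))]);ey=np.array([-ex[1],ex[0]])
q=P[...,:2]-[687,-91.7];a=q@ex;b=q@ey
m=(d>0)&(a<-20)&(a>-150)&(abs(b)<115)&(P[...,2]>112)&(P[...,2]<150)&(p[...,1]>p[...,0]+20)
f=np.polyfit(a[m],P[...,2][m],1);print("lid angle",-np.arctan(f[0]).round(3),m.sum(),"z@-150",np.polyval(f,-150).round(1))
E
python3 lid.py
```

```text
time: 6.08
tool_pos: [448.0, -105.6, 61.7]
tcp_rot: [-180.0, -0.0, 3.4]
ft_force: [-3.6, -0.4, -10.6]
finger_gap: 35.1
time: 6.45
tool_pos: [448.1, -105.6, 64.3]
tcp_rot: [180.0, -0.0, 3.5]
ft_force: [-3.2, -0.2, -9.2]
finger_gap: 35.3
lid angle 0.006 5250 z@-150 124.0
```

```bash
python3 -m jog '[[[0,0,-0.02,0,0,0,0.2],[0,0,0,0,0,0,0.2]]]';python3 -m jog '[[[0,0,-0.02,0,0,0,0.2],[0,0,0,0,0,0,0.2]]]'; python3 lid.py
```

```text
time: 6.75
tool_pos: [448.2, -105.6, 65.2]
tcp_rot: [180.0, -0.0, 3.5]
ft_force: [0.7, -0.7, -10.3]
finger_gap: 35.6
time: 7.0
tool_pos: [448.2, -105.7, 66.3]
tcp_rot: [180.0, -0.0, 3.5]
ft_force: [-0.2, -0.3, -9.5]
finger_gap: 35.3
lid angle 0.006 5245 z@-150 124.0
```

```bash
for i in 1; do python3 -m jog '[[[0.005,0,-0.015,0,0,0,0.2],[0,0,0,0,0,0,0.2]]]'; python3 lid.py; done;  python3 -m jog '[[[0,0,-0.01,0,0,0,0.2],[0,0,0,0,0,0,0.2]]]'; python3 lid.py
```

```text
time: 7.3
tool_pos: [448.2, -105.7, 66.9]
tcp_rot: [180.0, -0.0, 3.4]
ft_force: [0.4, 0.3, -8.6]
finger_gap: 35.6
lid angle 0.007 5248 z@-150 124.1
time: 7.6
tool_pos: [448.2, -105.7, 67.3]
tcp_rot: [180.0, -0.0, 3.4]
ft_force: [2.0, 0.4, -9.4]
finger_gap: 35.3
lid angle 0.008 5263 z@-150 124.2
```

```bash
python3 -m jog '[[[0.005,0,-0.01,0,0,0,0.2],[0,0,0,0,0,0,0.2]]]'; python3 lid.py;  python3 -m jog '[[[0,0,-0.01,0,0,0,0.2],[0,0,0,0,0,0,0.2]]]'; python3 lid.py
```

```text
time: 7.9
tool_pos: [448.3, -105.6, 67.8]
tcp_rot: [180.0, 0.0, 3.4]
ft_force: [1.3, 0.1, -9.1]
finger_gap: 35.6
lid angle 0.008 5256 z@-150 124.2
time: 8.2
tool_pos: [448.3, -105.6, 68.3]
tcp_rot: [180.0, -0.0, 3.5]
ft_force: [0.9, 0.7, -9.6]
finger_gap: 35.6
lid angle 0.008 5244 z@-150 124.2
```

```bash
python3 -m jog '[[[0.005,0,-0.01,0,0,0,0.2],[0,0,0,0,0,0,0.2]]]'; python3 lid.py;  python3 -m jog '[[[0,0,-0.01,0,0,0,0.2],[0,0,0,0,0,0,0.2]]]'; python3 lid.py
```

```text
time: 8.5
tool_pos: [448.3, -105.6, 68.6]
tcp_rot: [-180.0, 0.0, 3.5]
ft_force: [1.1, -0.3, -11.1]
finger_gap: 35.6
lid angle 0.008 5246 z@-150 124.2
time: 8.8
tool_pos: [448.5, -105.6, 69.5]
tcp_rot: [180.0, 0.0, 3.5]
ft_force: [-2.1, 0.1, -8.0]
finger_gap: 35.3
lid angle 0.104 5460 z@-150 138.7
```

```bash
python3 -m jog '[[[-0.003,0,0.05,0,0,0,0.2],[-0.003,0,0.05,0,0,0,0.2],[-0.003,0,0.05,0,0,0,0.2],[-0.003,0,0.05,0,0,0,0.2],[0,0,0.05,0,0,0,0.2],[0,0,0.05,0,0,0,0.2],[0.005,0,0.05,0,0,0,0.2],[0.005,0,0.05,0,0,0,0.2],[0,0,0,0,0,0,0.2]]]'; python3 -m jog '[[[0.01,0,0.04,0,0,0,0.2],[0.01,0,0.03,0,0,0,0.2],[0,0,0.02,0,0,0,0.2],[0,0,0,0,0,0,0.2]]]'; python3 lid.py
```

```text
time: 9.98
tool_pos: [449.4, -105.7, 49.7]
tcp_rot: [180.0, -0.1, 3.5]
ft_force: [4.8, 1.4, 2.0]
finger_gap: 35.8
time: 10.48
tool_pos: [450.0, -105.8, 45.7]
tcp_rot: [180.0, -0.0, 3.5]
ft_force: [-1.1, 2.8, 11.0]
finger_gap: 36.0
lid angle 0.103 5463 z@-150 138.7
```

```bash
python3 -m jog '[[[0,0,-0.015,0,0,0,0.2],[0,0,0,0,0,0,0.3],[0,0,0,0,0,0,0.4],[0,0,0,0,0,0,0.5],[0,0,0,0,0,0,0.6],[0,0,0,0,0,0,0.6],[0,0,-0.4,0,0,0,0.6],[0,0,-0.8,0,0,0,0.6],[0,0,-0.8,0,0,0,0.6],[0,0,-0.8,0,0,0,0.6],[0,0,-0.6,0,0,0,0.6],[0,0,0,0,0,0,0.6]]]'; python3 - <<'E'
from h import *
for n in("top","scene"):
    p,d=snapshot(n);p=p.astype(int);P=cloud(n,d);R,G,B=p[...,0],p[...,1],p[...,2]
    red=(R>90)&(G<60)&(B<60)&(d>0)&(P[...,0]>430)&(P[...,0]<500)&(abs(P[...,1]+105)<40)
    print(n,red.sum(),np.median(P[red],0) if red.any() else 0)
    k=(P[...,2]>158)&(P[...,2]<185)&(d>0)&(abs(P[...,0]-552)<30)&(abs(P[...,1]+100)<30)
    print("knob",k.sum(),P[k].mean(0),P[k].min(0),P[k].max(0))
a=snapshot("scene")[0];cv2.imwrite("pics/s2.png",cv2.resize(a[100:300,120:360],None,fx=2.5,fy=2.5)[:,:,::-1])
E
```

```text
time: 12.02
tool_pos: [450.9, -106.2, 218.3]
tcp_rot: [179.9, -0.3, 3.4]
ft_force: [0.5, -0.1, -0.4]
finger_gap: 51.3
top 0 0
knob 82 [556.0557431  -96.21838606 168.95584546] [ 546.65031453 -109.13943269  158.43159261] [564.8273039  -85.8550105  172.99898963]
scene 173 [ 461.03660743 -108.09475128   72.21834198]
knob 108 [ 558.81261611 -102.73500555  168.31997701] [ 548.80552845 -113.2586682   158.42986091] [567.94056579 -87.71329589 173.86613316]
```

View pics/s2.png

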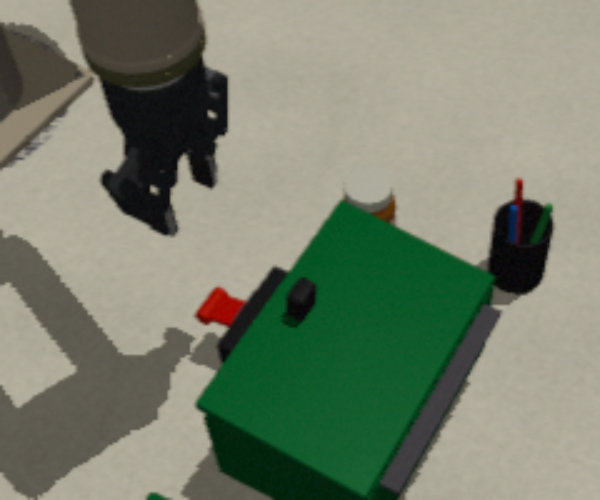

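The picture shows the lid ajar, the paddle back down at about (220,305) and nothing else moved. Next I grip the knob.

```bash
python3 -m jog '[[[0.7,0,0,0,0,0,0.6],[0.7,0,0,0,0,0,0.6],[0.72,0,0,0,0,0,0.6],[0,0,0.4,0,0,0,0.6],[0,0,0.5,0,0,0,0.6],[0,0,0.5,0,0,0,0.6],[0,0,0.12,0,0,0,0.6],[0,0,0,0,0,0,0.6]]]' 20; python3 -m jog '[[[0,0,0,0,0,0,0.4],[0,0,0,0,0,0,0.25],[0,0,0,0,0,0,0.1],[0,0,0,0,0,0,0.1],[0,0,0,0,0,0,0.1]]]'
```

```text
time: 13.18
tool_pos: [554.2, -99.1, 138.5]
tcp_rot: [-180.0, 0.1, 3.4]
ft_force: [-0.2, -0.2, 0.3]
finger_gap: 51.4
time: 13.8
tool_pos: [555.7, -99.4, 140.2]
tcp_rot: [180.0, -0.1, 3.4]
ft_force: [-2.0, 0.7, 5.7]
finger_gap: 25.5
```

```bash
python3 -c "
import numpy as np
p=np.linspace(.104,1.66,25)+.2468;r=139.5
x=-r*np.cos(p);z=r*np.sin(p)
for i in range(24):print(i,round((x[i+1]-x[i])/50,3),round(-(z[i+1]-z[i])/50,3),'abs',(687+.998*x[i+1]).round(),(z[i+1]+110-18).round())"
```

```text
0 0.068 -0.168 abs 560.0 148.0
1 0.078 -0.163 abs 564.0 156.0
2 0.089 -0.158 abs 568.0 164.0
3 0.099 -0.152 abs 573.0 172.0
4 0.108 -0.145 abs 578.0 179.0
5 0.118 -0.137 abs 584.0 186.0
6 0.126 -0.13 abs 590.0 193.0
7 0.134 -0.121 abs 597.0 199.0
8 0.142 -0.112 abs 604.0 204.0
9 0.149 -0.103 abs 612.0 209.0
10 0.155 -0.093 abs 619.0 214.0
11 0.161 -0.083 abs 627.0 218.0
12 0.166 -0.072 abs 636.0 222.0
13 0.17 -0.061 abs 644.0 225.0
14 0.174 -0.05 abs 653.0 227.0
15 0.177 -0.039 abs 662.0 229.0
16 0.179 -0.027 abs 671.0 231.0
17 0.18 -0.015 abs 680.0 231.0
18 0.181 -0.004 abs 689.0 231.0
19 0.181 0.008 abs 698.0 231.0
20 0.18 0.02 abs 707.0 230.0
21 0.178 0.031 abs 716.0 229.0
22 0.176 0.043 abs 724.0 226.0
23 0.173 0.054 abs 733.0 224.0
```

```bash
python3 -m jog '[[[0.068,0,-0.168,0,0,0,0.1],[0.078,0,-0.163,0,0,0,0.1],[0.089,0,-0.158,0,0,0,0.1],[0,0,0,0,0,0,0.1]]]'; python3 -m jog '[[[0.1,0,-0.152,0,0,0,0.1],[0.108,0,-0.145,0,0,0,0.1],[0.118,0,-0.137,0,0,0,0.1],[0.126,0,-0.13,0,0,0,0.1],[0,0,0,0,0,0,0.1]]]'; python3 -m jog '[[[0.134,0,-0.121,0,0,0,0.1],[0.142,0,-0.112,0,0,0,0.1],[0.149,0,-0.103,0,0,0,0.1],[0,0,0,0,0,0,0.1]]]'
```

```text
time: 14.3
tool_pos: [567.4, -98.6, 165.0]
tcp_rot: [180.0, -0.0, 3.4]
ft_force: [-4.2, -1.9, 0.8]
finger_gap: 25.8
time: 14.92
tool_pos: [590.0, -97.3, 192.8]
tcp_rot: [180.0, -0.1, 3.4]
ft_force: [-1.7, -2.6, -0.2]
finger_gap: 25.5
time: 15.42
tool_pos: [611.1, -96.0, 209.3]
tcp_rot: [180.0, -0.0, 3.5]
ft_force: [-1.2, -3.0, -2.2]
finger_gap: 25.8
```

```bash
python3 - <<'E'
from h import *
a=snapshot("scene")[0];cv2.imwrite("pics/s3.png",cv2.resize(a[60:310,120:380],None,fx=2,fy=2)[:,:,::-1])
E
```

```text
(no output)
```

View pics/s3.png

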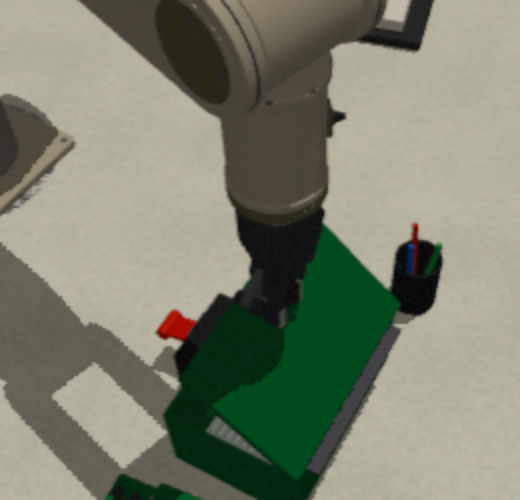

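The lid is swinging up with the gripper, near (280,300), and the paddle is still down at (175,325). I carry on.

```bash
python3 -m jog '[[[0.155,0,-0.093,0,0,0,0.1],[0.161,0,-0.083,0,0,0,0.1],[0.166,0,-0.072,0,0,0,0.1],[0.17,0,-0.061,0,0,0,0.1],[0,0,0,0,0,0,0.1]]]'; python3 -m jog '[[[0.174,0,-0.05,0,0,0,0.1],[0.177,0,-0.039,0,0,0,0.1],[0.179,0,-0.027,0,0,0,0.1],[0.18,0,-0.015,0,0,0,0.1],[0,0,0,0,0,0,0.1]]]'; python3 -m jog '[[[0.181,0,-0.004,0,0,0,0.1],[0.181,0,0.008,0,0,0,0.1],[0.18,0,0.02,0,0,0,0.1],[0,0,0,0,0,0,0.1]]]'
```

```text
time: 16.1
tool_pos: [643.6, -94.1, 224.7]
tcp_rot: [180.0, -0.0, 3.4]
ft_force: [-0.6, -4.9, -1.1]
finger_gap: 25.7
time: 16.73
tool_pos: [679.4, -92.0, 231.6]
tcp_rot: [180.0, -0.1, 3.4]
ft_force: [1.4, -4.2, -0.6]
finger_gap: 25.7
time: 17.23
tool_pos: [706.8, -90.4, 230.8]
tcp_rot: [180.0, -0.2, 3.4]
ft_force: [2.0, -4.5, 1.7]
finger_gap: 25.5
```

```bash
python3 -m jog '[[[0.178,0,0.031,0,0,0,0.1],[0.176,0,0.043,0,0,0,0.1],[0.173,0,0.054,0,0,0,0.1],[0,0,0,0,0,0,0.1]]]'; python3 - <<'E'
from h import *
a=snapshot("scene")[0];b=snapshot("top")[0];cv2.imwrite("pics/s4.png",np.hstack([cv2.resize(a[60:310,120:380],(400,385)),cv2.resize(b[100:300,200:400],(385,385))])[:,:,::-1])
E
```

```text
time: 17.73
tool_pos: [733.4, -88.9, 224.8]
tcp_rot: [179.9, -0.2, 3.4]
ft_force: [2.8, -5.3, 3.0]
finger_gap: 25.3
```

View pics/s4.png

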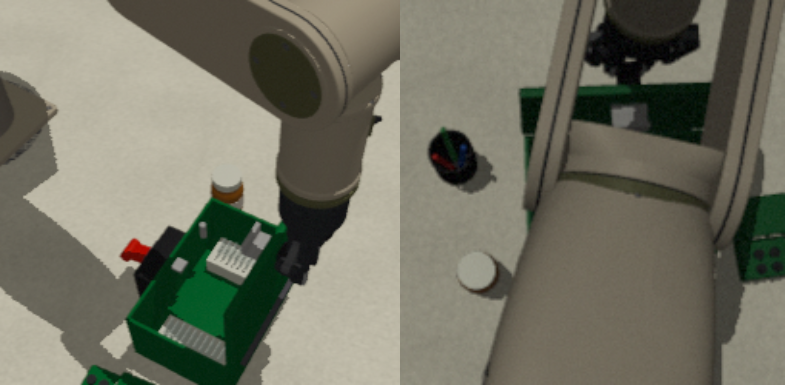

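In the left view the lid stands just past upright, with the knob held at about (292,262). The paddle is down at (135,250). I let go and retreat backwards and up.

```bash
python3 -m jog '[[[0,0,0,0,0,0,0.3],[0,0,0,0,0,0,0.4],[0,0,0,0,0,0,0.5],[0,0,0,0,0,0,0.6],[0,0,0,0,0,0,0.6],[0.2,0,0,0,0,0,0.6],[0.3,0,0,0,0,0,0.6],[0.1,0,-0.3,0,0,0,0.6],[0,0,-0.6,0,0,0,0.6],[0,0,-0.7,0,0,0,0.6],[0,0,-0.7,0,0,0,0.6],[0,0,0,0,0,0,0.6]]]'; python3 - <<'E'
from h import *
for n in("top","scene"):
    p,d=snapshot(n);p=p.astype(int);P=cloud(n,d);R,G,B=p[...,0],p[...,1],p[...,2]
    red=(R>90)&(G<60)&(B<60)&(d>0)&(P[...,0]>430)&(P[...,0]<500)&(abs(P[...,1]+105)<40)
    print(n,"red",red.sum(),np.median(P[red],0).round(1) if red.any() else 0)
    L=(d>0)&(P[...,2]>150)&(P[...,2]<285)&(abs(P[...,0]-700)<60)&(P[...,1]>-225)&(P[...,1]<40)&(G>R+12)
    if L.sum()>50:
        a=(P[L][:,:2]-[687,-91.7])@[.998,.0602];f=np.polyfit(P[L][:,2]-110,a,1);print(n,"lid",L.sum(),"angle",1.571+np.arctan(f[0]),P[L].max(0))
    ob=(P[...,2]>70)&(P[...,2]<100)&(d>0)&(P[...,1]>50)&(P[...,1]<220)&(P[...,0]>350)&(P[...,0]<750)
    num,l,s,c=cv2.connectedComponentsWithStats(ob.astype(np.uint8))
    for i in range(1,num):
        if s[i,4]>30: print(n,"tall",c[i].round(1))
a=snapshot("scene")[0];cv2.imwrite("pics/s5.png",cv2.resize(a[60:400,100:400],None,fx=1.7,fy=1.7)[:,:,::-1])
E
```

```text
time: 19.32
tool_pos: [763.3, -86.8, 343.5]
tcp_rot: [179.9, -0.4, 3.5]
ft_force: [0.2, 0.6, -0.6]
finger_gap: 50.9
top red 0 0
top tall [226.  179.5]
top tall [239.  240.5]
scene red 171 [ 460.3 -108.3   72.3]
scene lid 2158 angle 1.5322951549038093 [722.69634763  29.51774217 279.20293008]
scene tall [266.7 175.2]
```

View pics/s5.png

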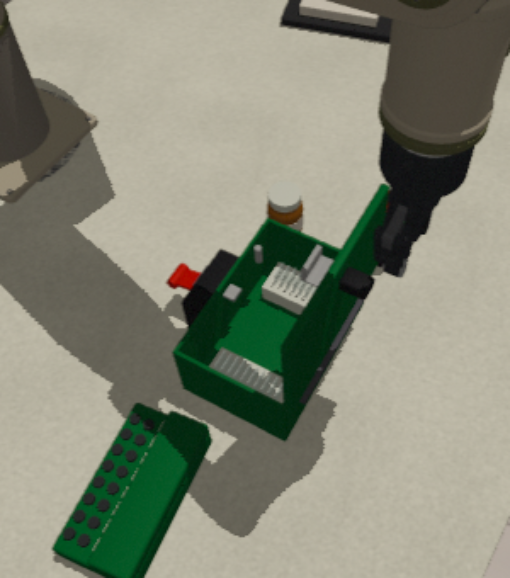

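The lid stands clear of the gripper, with the knob at about (356,282), the paddle down at (182,275) and the jar and counter in place. My rough fit mixes in edge pixels and gives 1.53, so I do one more robust fit.

```bash
python3 - <<'E'
from h import *
p,d=snapshot("scene");p=p.astype(int);P=cloud("scene",d);R,G,B=p[...,0],p[...,1],p[...,2]
q=P[...,:2]-[687,-91.7];a=q@[.998,.0602];b=q@[-.0602,.998];z=P[...,2]-110
L=(d>0)&(z>15)&(z<160)&(abs(a)<40)&(abs(b)<110)&(G>R+12)
for lo in range(15,160,20):
    m=L&(z>=lo)&(z<lo+20)
    if m.sum()>10: print(lo,m.sum(),np.percentile(a[m],[5,25,50,75,95]).round(1))
A,Z=a[L],z[L]; k=np.ones(len(A),bool)
for _ in range(15):
    f=np.polyfit(Z[k],A[k],1);k=abs(A-np.polyval(f,Z))<4
print(f,1.571+np.arctan(f[0]),k.mean())
T=(d>0)&(z>155)&(z<185)&(abs(a)<60)&(abs(b)<118)&(G>R+12);print("top edge a,z",T.sum(),np.percentile(a[T],[5,50,95]),np.percentile(z[T],[50,95]))
E
```

```text
15 155 [11.2 11.5 11.7 11.8 12.1]
35 155 [11.1 11.4 11.6 11.8 12. ]
55 162 [11.  11.2 11.5 11.6 11.9]
75 166 [10.9 11.2 11.4 11.6 11.8]
95 183 [10.8 11.1 11.3 11.5 11.9]
115 213 [10.8 11.  11.2 11.5 11.8]
135 265 [10.7 11.  11.2 11.4 11.8]
155 64 [10.7 10.9 11.1 11.3 11.7]
[-3.55890695e-03  1.17185407e+01] 1.5674411080753985 0.9963316214233309
top edge a,z 763 [ 1.10596586  7.26217851 11.28915241] [165.42463396 167.65174216]
```

The lid's rear face is at 11–12 mm behind the hinge at every height, so it stands at about 1.567 rad. It probably turned less than the tool travel because the pads slipped. That is too marginal, so I regrip the knob and lean the lid back a little.

```bash
python3 -m jog '[[[0,0,0.7,0,0,0,0.6],[0,0,0.7,0,0,0,0.6],[0,0,0.6,0,0,0,0.6],[0,0,0.33,0,0,0,0.6],[-0.4,0,0,0,0,0,0.6],[-0.4,0,0,0,0,0,0.6],[0,0,0,0,0,0,0.4],[0,0,0,0,0,0,0.25],[0,0,0,0,0,0,0.1],[0,0,0,0,0,0,0.1],[0,0,0,0,0,0,0.1]]]' 25;  python3 -m jog '[[[0.1,0,0.025,0,0,0,0.1],[0.1,0,0.03,0,0,0,0.1],[0.1,0,0.03,0,0,0,0.1],[0,0,0,0,0,0,0.1],[0,0,0,0,0,0,0.1]]]'
```

```text
time: 20.9
tool_pos: [722.6, -89.5, 222.4]
tcp_rot: [180.0, -0.1, 3.4]
ft_force: [-0.9, -4.2, 4.9]
finger_gap: 26.0
time: 21.52
tool_pos: [737.5, -88.6, 217.5]
tcp_rot: [180.0, -0.0, 3.4]
ft_force: [2.8, -5.1, 2.0]
finger_gap: 25.7
```

```bash
python3 -m jog '[[[0,0,0,0,0,0,0.3],[0,0,0,0,0,0,0.4],[0,0,0,0,0,0,0.5],[0,0,0,0,0,0,0.6],[0,0,0,0,0,0,0.6],[0.2,0,0,0,0,0,0.6],[0.3,0,0,0,0,0,0.6],[0,0,-0.4,0,0,0,0.6],[0,0,-0.6,0,0,0,0.6],[0,0,-0.7,0,0,0,0.6],[0,0,-0.7,0,0,0,0.6],[0,0,0,0,0,0,0.6]]]'; cat > fin.py <<'E'
from h import *
p,d=snapshot("scene");p=p.astype(int);P=cloud("scene",d);R,G,B=p[...,0],p[...,1],p[...,2]
q=P[...,:2]-[687,-91.7];a=q@[.998,.0602];b=q@[-.0602,.998];z=P[...,2]-110
L=(d>0)&(z>15)&(z<155)&(abs(a)<50)&(abs(b)<110)&(G>R+12);A,Z=a[L],z[L]; k=np.ones(len(A),bool)
for _ in range(15):
    f=np.polyfit(Z[k],A[k],1);k=abs(A-np.polyval(f,Z))<4
print("lid",1.571+np.arctan(f[0]),k.mean(),k.sum())
red=(R>90)&(G<60)&(B<60)&(d>0)&(P[...,0]>430)&(P[...,0]<500)&(abs(P[...,1]+105)<40);print(red.sum(),np.median(P[red],0))
for n in("scene","top"):
    o=np.load(n+"0.npz")["p"].astype(int);c=snapshot(n)[0].astype(int);cv2.imwrite(f"pics/f_{n}.png",c[:,:,::-1])
cv2.imwrite("pics/fin.png",np.hstack([cv2.imread("pics/f_scene.png")[100:420,120:400],cv2.imread("pics/f_top.png")[100:420,200:500]]))
E
python3 fin.py
```

```text
time: 23.02
tool_pos: [763.0, -87.0, 344.9]
tcp_rot: [179.9, -0.5, 3.4]
ft_force: [1.1, -0.6, -0.3]
finger_gap: 51.3
lid 1.6791353585119773 0.9962406015037594 530
172 [ 460.51211005 -108.44862704   72.56337868][ WARN:0@1.515] global loadsave.cpp:1063 imwrite_ Unsupported depth image for selected encoder is fallbacked to CV_8U.
```

View pics/fin.png

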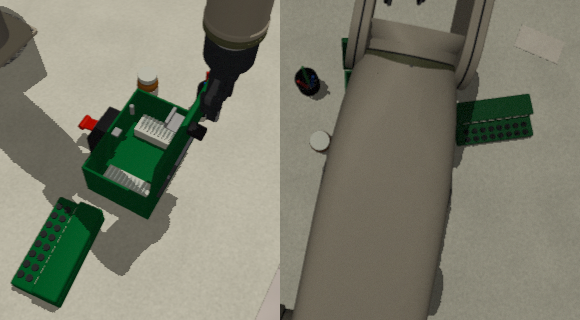

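The lid leans back at 1.68 rad with the gripper clear. The paddle is at rest near (88,122), and the jar, cup and counter are where they were. I hand in.

```bash
python3 -c "
from bench import job;print(job.hand_in())"
```

```text
the job is handed in; nothing more can be done
None
```

The case is open: the lid leans back at about 1.68 rad, just past upright, and the paddle is down at rest. I handed the job in with the robot's clock at about 23 s of the 72 s allowed.

- **Paddle:** I lifted it in small steps. It ran free until about 11 mm of lift, then met the pawl. The highest upward pull printed at the wrist was about 11 N, under the 16 N at which the blade cracks. The lid popped to 0.104 rad, and I lowered the paddle under grip before letting go. At the bottom I pressed it about 11 N against its rest for a moment.
- **Lid:** The first swing, when I checked after letting go, had left it at only about 1.567 rad, probably because the pads slipped on the knob. I regripped the knob and leaned the lid further back.
- **Last checks:**
  - The paddle roll measured 72.6 mm high, against 72.4 mm at the start.
  - The jar and counter look unmoved in the final pictures.
  - The pen cup also looks unmoved, though only the top view shows it at the end.
  - The gripper was clear of everything, with about 1 N at the wrist.
- **Disagreement:** A first rough fit of the lid angle gave 1.53 rad because edge pixels were mixed in; the robust fits gave 1.567 and then 1.68.

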